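# Close the counting table

## Robot

A 6-joint arm with a two-finger parallel gripper is mounted at the origin on the work surface. World frame = base frame: x ahead of the robot, y to its left, z up, the work surface at z = 0. Lengths are in mm, angles in degrees, forces in N, time in s.
With the tool pointing down it reaches from about 275 to 850 mm from the base axis. Payload 5.2 kg.
Tool frame: the origin (TCP) lies midway between the tips of the shut fingers; the grasp point (between the pads) lies 19 mm behind it (bot.grasp_offset is the distance from the TCP to the grasp point, in mm); z points along the fingers, y is the line along which they close (so a half turn about z gives the same grasp; the last joint's range is limited). The gripper opens to 85 mm and grips with 20 to 120 N. Pads are 22 mm wide; open, the fingers measure 114 mm over their backs; the gripper's body (76 mm by 85 mm) begins 54 mm behind the grasp point. The pads swing forward as they close: fully open they stand 13 mm farther back than shut.
Start: joints at [60.63, 14.817, 87.949, -0, 77.235, -11.62], TCP at [167.656, 523.829, 231.31] pointing down, gripper open.
Joint ranges: [-179.93, 179.93], [-52.35, 119.4], [10.71, 147.94], [-69.91, 249.91], [12.55, 155.21], [-178.61, 178.61]. Speed limits (degrees/s): [147.25, 147.25, 180, 180, 180, 180].

## Interface

Orientations are given as [roll, pitch, yaw] about the fixed x, y, z axes, in that order (R = Rz(yaw) Ry(pitch) Rx(roll)).
In Python, from workcell import bot gives the robot as it stands.
- The arm moves only by the shell command python3 -m inch 'ROWS' [FORCE]. ROWS is JSON, a list of rows, each a list of 5 numbers: the closure, from -1 (fully open) to 1 (shut), then the shift along the tool's x, y, z in mm, then the turn about the tool's z in rad. In form: [[fingers, tx, ty, tz, yaw], ...]. A call has exactly 8 rows; each row is the pose to reach, as a shift and turn from the pose commanded when the call began, along the tool's axes at that moment; what a row does not reach only later rows make up. A row lasts 1/8 s, in which the tool goes at most 62.5 mm and 10.7 degrees, less where a joint would pass 70% of its speed; a pose out of reach is approached as far as the arm can. A call with a gripper value outside its range is refused whole. The fingers move at their own pace and stop on an object; FORCE is the grip in N (left out, the last holds). Time passes only in rows, so rows that repeat a pose let the fingers close, or fill a call up. It gives the time, the measured TCP pose, the force, the opening and the grip force at its end, in the units of the state.
- bot.get_state(): the state, without advancing time (a new reading comes with each control period).
- bot.snapshot(name): name is "scene" or "top" or "wrist"; returns the picture (400x640x3 uint8, red, green, blue); there is no depth.
- bot.calibration(name): a dict with "intrinsics" (3x3 intrinsics, pixels), "origin" and "orientation" of the camera in the world; the wrist camera has in their place "hand_eye" (4x4, takes a point from camera to tool coordinates, whose origin is the TCP and whose axes are the flange's). Camera axes: x right, y down, z forward; pixel columns grow to the right and rows downward; lengths in mm; the calibration is good to about 2 mm. A picture is of the moment at which its call begins: read the wrist's pose just before it. calibration takes no time and is no camera call.
- bot.job_done(): hands the job in; it is judged then, once.
The state is a dict: "time_s": time; "q": joint angles; "dq": joint speeds; "effort": joint torques, N m; "tool_pos": TCP position; "tool_rot": TCP orientation; "ft_force": force on the tool from outside, world axes, zero at the start; "moment": the same for the moment, N m; "width": finger opening in mm; "gripper_force": force on a finger pad.
Only numpy, scipy, OpenCV 4.12 (cv2) and the standard library are available. Lean on these libraries where they do the work, as an engineer would, in place of code of your own. Each camera call takes 0.05 s, during which the arm holds its last target. There are 200 camera calls.

## Task

The count at this table is finished: swing up the lid of the waste bin past its balance point so that it rests open by itself, throw every crumpled paper wad from the table into the bin, and roll each six-sided wooden seat sign over on the table, flat by flat and without picking it up, until its face with the brass strip lies on top. There are three signs and three to five wads. Leave the lid open, and leave the calculator, the collecting tin and the coin tray where they are.

Things in the scene. Friction and masses are not known exactly. Their poses are not given: they have to be found in the camera images.
- signa_center (a point): centre of a hexagonal wooden seat sign lying on the table, 40 mm across flats, 46 across corners, 84 long, 90 g; centre 20 mm above the table. x = along its length; z = outward normal of its one marked face (brass strip 72 x 18 mm; the other five are plain), up when that face is on top. Pushed near its top edge it rolls (23 mm per flat), pushed low it may slide.
- signb_center (a point): centre of a hexagonal wooden seat sign lying on the table, 40 mm across flats, 46 across corners, 84 long, 90 g; centre 20 mm above the table. x = along its length; z = outward normal of its one marked face (brass strip 72 x 18 mm; the other five are plain), up when that face is on top. Pushed near its top edge it rolls (23 mm per flat), pushed low it may slide.
- signc_center (a point): centre of a hexagonal wooden seat sign lying on the table, 40 mm across flats, 46 across corners, 84 long, 90 g; centre 20 mm above the table. x = along its length; z = outward normal of its one marked face (brass strip 72 x 18 mm; the other five are plain), up when that face is on top. Pushed near its top edge it rolls (23 mm per flat), pushed low it may slide.
- wada_center (a point): crumpled wad of brown paper, stiff, about 36 to 41 mm across and 27 mm high, 18 g, lying on the table. This point is its centre, 13 mm above its underside; z is up as it first lies. May be absent.
- wadb_center (a point): crumpled wad of brown paper, stiff, about 36 to 41 mm across and 27 mm high, 18 g, lying on the table. This point is its centre, 13 mm above its underside; z is up as it first lies. May be absent.
- wadc_center (a point): crumpled wad of brown paper, stiff, about 36 to 41 mm across and 27 mm high, 18 g, lying on the table. This point is its centre, 13 mm above its underside; z is up as it first lies. May be absent.
- wadd_center (a point): crumpled wad of brown paper, stiff, about 36 to 41 mm across and 27 mm high, 18 g, lying on the table. This point is its centre, 13 mm above its underside; z is up as it first lies. May be absent.
- wade_center (a point): crumpled wad of brown paper, stiff, about 36 to 41 mm across and 27 mm high, 18 g, lying on the table. This point is its centre, 13 mm above its underside; z is up as it first lies. May be absent.
- bin_mouth (a point): centre of the mouth (rim level, 100 mm above the table) of the grey waste bin, fixed, outside 180 mm (its x, towards the hinge) x 200 mm (its y), 100 mm high, walls and floor 5 mm. Its x axis points from the front of the bin to the hinge side, z up.
- bin: the same bin; origin at the centre of its underside on the table, same axes.
- lid (a joint): opening angle of the bin's lid (rad): 0 shut, 1.4 fully open against its stop. The hinge lies along the bin's y at the rim on its +x side. With its steel counterweight it balances at 0.56 rad: below it falls shut, above it falls open by itself. Lifting takes about 1 N.
- lid_handle (a point): middle of the lid's bar handle: steel rod 11 mm thick and 90 mm long, parallel to the hinge (bin's y), 35 mm off the lid's upper face, 150 mm from the hinge; fingers fit all round it. Its axes turn with the lid; the other side of the lid, away from the handle, faces the bin.
- lid_hinge (a point): point on the hinge axis of the lid, middle of its length, at rim height.
- calculator: bystander: black calculator 130 x 95 x 18 mm lying on the table; origin centre of underside.
- tin: bystander: collecting tin, 90 mm in diameter, 124 mm high, standing; origin centre of underside.
- coin_tray: bystander: black coin tray 90 x 190 x 20 mm with coin stacks up to 51 mm high; origin centre of underside.
- signa: the same seat sign as signa_center; origin and axes as there.
- signb: the same seat sign as signb_center; origin and axes as there.
- signc: the same seat sign as signc_center; origin and axes as there.
- wada: the same wad as wada_center, but its origin is at its underside.
- wadb: the same wad as wadb_center, but its origin is at its underside.
- wadc: the same wad as wadc_center, but its origin is at its underside.
- wadd: the same wad as wadd_center, but its origin is at its underside.
- wade: the same wad as wade_center, but its origin is at its underside.

How it is judged (in metres and radians):
On the way:
1. the lid has been swung past its balance point and rests open with the gripper off it (value of joint lid above 1.25 rad and velocity of joint lid below 0.1 rad/s and contact force between the fingers and lid below 0.2 N), for 0.3 s.
At the end, for the whole second after the job is handed in: The lid rests open (beyond 1.25 rad), every wad present lies inside the bin below its rim, and every sign lies flat on the table with its brass-strip face upwards within 0.12 rad, all at rest (value of joint lid above 1.25 rad and angle between each of signa_center, signb_center, signc_center's own z axis and vertical below 0.12 rad and height (world z) of signa_center between 0.016 and 0.024 m and linear speed of each of signa, signb, signc below 0.02 m/s and height (world z) of signb_center between 0.016 and 0.024 m and height (world z) of signc_center between 0.016 and 0.024 m and x of wada_center in the frame of bin between -0.09 and 0.09 m and y of wada_center in the frame of bin between -0.1 and 0.1 m and z of wada_center in the frame of bin between 0 and 0.095 m and linear speed of each of wada, wadb, wadc, wadd, wade below 0.05 m/s and x of wadb_center in the frame of bin between -0.09 and 0.09 m and y of wadb_center in the frame of bin between -0.1 and 0.1 m and z of wadb_center in the frame of bin between 0 and 0.095 m and x of wadc_center in the frame of bin between -0.09 and 0.09 m and y of wadc_center in the frame of bin between -0.1 and 0.1 m and z of wadc_center in the frame of bin between 0 and 0.095 m and x of wadd_center in the frame of bin between -0.09 and 0.09 m and y of wadd_center in the frame of bin between -0.1 and 0.1 m and z of wadd_center in the frame of bin between 0 and 0.095 m and x of wade_center in the frame of bin between -0.09 and 0.09 m and y of wade_center in the frame of bin between -0.1 and 0.1 m and z of wade_center in the frame of bin between 0 and 0.095 m); the robot touches nothing.
It fails at once if the calculator is shifted more than 40 mm or tipped over (distance of calculator from where it was at the start of the episode above 0.04 m or angle between calculator's own z axis and vertical above 0.5 rad).
It fails at once if the collecting tin is shifted more than 40 mm or tipped over (distance of tin from where it was at the start of the episode above 0.04 m or angle between tin's own z axis and vertical above 0.5 rad).
It fails at once if the coin tray is shifted more than 40 mm or tipped over (distance of coin_tray from where it was at the start of the episode above 0.04 m or angle between coin_tray's own z axis and vertical above 0.5 rad).
It fails at once if a seat sign is lifted clear of the table (its centre more than 60 mm above it) or pushed off the edge (height (world z) of any of signa_center, signb_center, signc_center above 0.06 m or height (world z) of any of signa_center, signb_center, signc_center below -0.05 m).
Of wada, wadb, wadc, wadd, wade only 3 to 5 are there at a start; the rules pass over those that are not, and their reading is None.
At some moment in a run one of signa, signb, signc, wada, wadb, wadc, wadd, wade may be knocked a few centimetres aside while the robot is not near it.
Once in a run the grip may slacken for a moment while it holds something.
It also fails if it takes over 210 s, if anything falls off the work surface, if the arm or the gripper's body presses on something with over 40 N, if the wrist force passes 120 N, or if a joint passes its speed limit or range.

## Working session

There is one attempt and no reset: what is moved stays moved. The work goes in short steps, Python scripts to look and compute and a shell command to move; the robot and the scene stay as the last step left them, time stands still between calls to the robot, and variables do not carry over. Pictures are saved under pics/ and viewed, at most 14 in all, crops included, and the job is handed in when it is done.

```bash
mkdir -p pics; ls; cat > h.py <<'E'
import numpy as np, cv2
from scipy.spatial.transform import Rotation as R
from workcell import bot
def save(cam,name):
    im=bot.snapshot(cam); cv2.imwrite(f'pics/{name}.png',cv2.cvtColor(im,cv2.COLOR_RGB2BGR)); return im
def cam(name):
    c=bot.calibration(name); K=np.array(c['intrinsics'])
    if 'hand_eye' in c:
        s=bot.get_state(); T=np.eye(4); T[:3,:3]=R.from_euler('xyz',s['tool_rot'],degrees=True).as_matrix(); T[:3,3]=s['tool_pos']
        M=T@np.array(c['hand_eye']); return K,M[:3,3],M[:3,:3]
    o=np.array(c['orientation']); 
    Rm=o if o.shape==(3,3) else R.from_euler('xyz',o,degrees=True).as_matrix()
    return K,np.array(c['origin']),Rm
def px2w(name,u,v,z,C=None):
    K,o,Rm=C or cam(name); d=Rm@np.linalg.inv(K)@np.array([u,v,1.]); return o+d*(z-o[2])/d[2]
def w2px(name,p,C=None):
    K,o,Rm=C or cam(name); q=K@Rm.T@(np.array(p,float)-o); return q[:2]/q[2]
E
python3 - <<'E'
from h import *
save('top','top0'); save('scene','scene0')
for n in('top','scene','wrist'): print(n,bot.calibration(n))
print(bot.get_state())
E
```

```text
pics
top {'intrinsics': array([[379.34003017,   0.        , 315.58101248],
       [  0.        , 379.34003017, 189.36143831],
       [  0.        ,   0.        ,   1.        ]]), 'origin': array([ 486.19733375,   41.16038355, 1090.3343813 ]), 'orientation': array([-175.20160663,   -0.23579844,  -90.09487954])}
scene {'intrinsics': array([[447.08929988,   0.        , 319.73929406],
       [  0.        , 447.08929988, 205.48256025],
       [  0.        ,   0.        ,   1.        ]]), 'origin': array([1219.34611983, -252.21453325,  899.08007908]), 'orientation': array([-138.55444002,    0.95889503,   65.38513943])}
wrist {'intrinsics': array([[305.62076799,   0.        , 314.86347927],
       [  0.        , 305.62076799, 198.40896674],
       [  0.        ,   0.        ,   1.        ]]), 'hand_eye': array([[ 9.35592857e-05, -9.49170330e-01, -3.14762889e-01,
         8.01174800e+01],
       [ 9.99999652e-01,  3.49761837e-04, -7.57472730e-04,
        -3.88508459e-01],
       [ 8.29062687e-04, -3.14762708e-01,  9.49170032e-01,
        -1.43404054e+02],
       [ 0.00000000e+00,  0.00000000e+00,  0.00000000e+00,
         1.00000000e+00]])}
{'time_s': 0.1, 'q': array([ 6.06306671e+01,  1.48544811e+01,  8.80037258e+01,  5.69310568e-04,
        7.72360933e+01, -1.16202561e+01]), 'dq': array([ 4.52827340e-03, -1.73483578e-01, -1.95534489e-01, -1.52217166e-04,
        2.33966145e-02,  9.15256686e-03]), 'effort': array([ 1.46583814e-03, -4.46966279e+01, -2.91245949e+01, -5.44484337e-04,
        6.20570616e-03, -9.03082878e-06]), 'tool_pos': array([167.41124946, 523.40707654, 230.57107261]), 'tool_rot': array([-1.79907744e+02, -1.95379847e-02,  1.62250781e+02]), 'ft_force': array([0.2218766 , 0.48056085, 0.92577704]), 'moment': array([-0.02997812,  0.01226556,  0.01472927]), 'gripper_force': 0.0, 'width': 85.40054711783887}
```

View pics/top0.png

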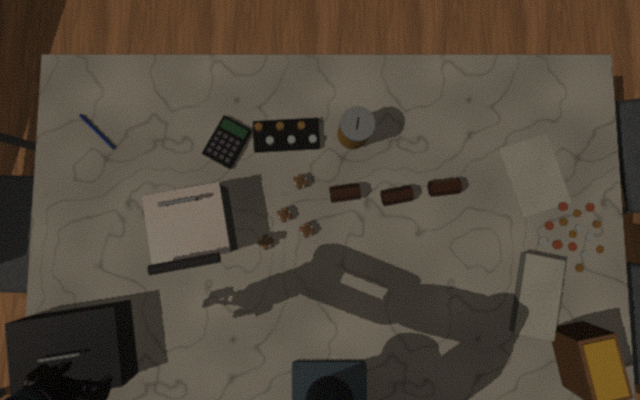

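View pics/scene0.png

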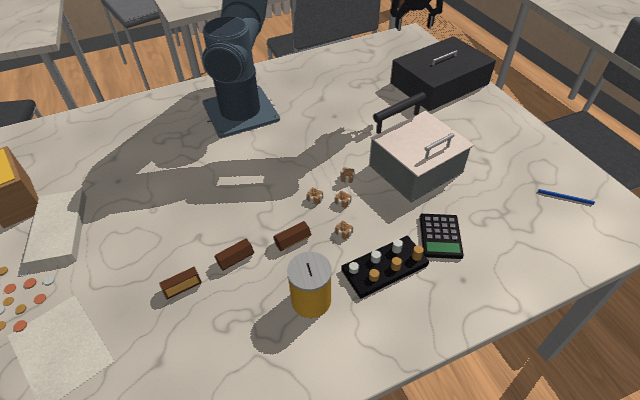

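The top view shows the bin at (187,225) with its handle at (187,200) and the hinge bar at (185,263). There are four wads at (303,180), (287,213), (309,228) and (267,241). The signs lie along y at (345,192), (397,195) and (445,186). In the scene view, the right-hand sign's brass strip is on its +x side.

```bash
python3 - <<'E'
from h import *
for n,u,v,z in [('w1',303,180,13),('w2',287,213,13),('w3',309,228,13),('w4',267,241,13),('s1',345,192,20),('s2',397,195,20),('s3',445,186,20),('hndL',158,204,140),('hndR',213,196,140),('hinge?',185,263,100),('lid1',143,193,105),('lid2',220,183,105),('lid3',229,250,105),('lid4',149,263,105),('calc',227,142,18),('tray',287,135,20),('tin',357,125,124)]: print(n,px2w('top',u,v,z).round(0))
for n,u,v,z in [('hnd',439,146,140),('w1',344,230,13),('w2',342,199,13),('w3',315,196,13),('w4',347,175,13),('s1',293,237,25)]: print(n,px2w('scene',u,v,z).round(0))
a=cv2.imread('pics/scene0.png')[120:300,140:500]; b=cv2.imread('pics/top0.png')[150:280,130:480]
b=cv2.convertScaleAbs(b,alpha=1.8)
cv2.imwrite('pics/c1.png',np.vstack([cv2.resize(a,(640,320),interpolation=2),cv2.resize(b,(640,238),interpolation=2)]))
E
```

```text
w1 [603.  72.  13.]
w2 [509. 118.  13.]
w3 [467.  55.  13.]
w4 [431. 174.  13.]
s1 [568. -47.  20.]
s2 [ 560. -194.   20.]
s3 [ 585. -331.   20.]
hndL [530. 431. 140.]
hndR [550. 294. 140.]
hinge? [380. 373. 100.]
lid1 [560. 486. 105.]
lid2 [586. 286. 105.]
lid3 [413. 260. 105.]
lid4 [380. 464. 105.]
calc [713. 290.  18.]
tray [732. 118.  20.]
tin [735. -71. 124.]
hnd [551. 374. 140.]
w1 [603.  81.  13.]
w2 [506. 124.  13.]
w3 [465.  63.  13.]
w4 [431. 177.  13.]
s1 [577. -46.  25.]
```

View pics/c1.png

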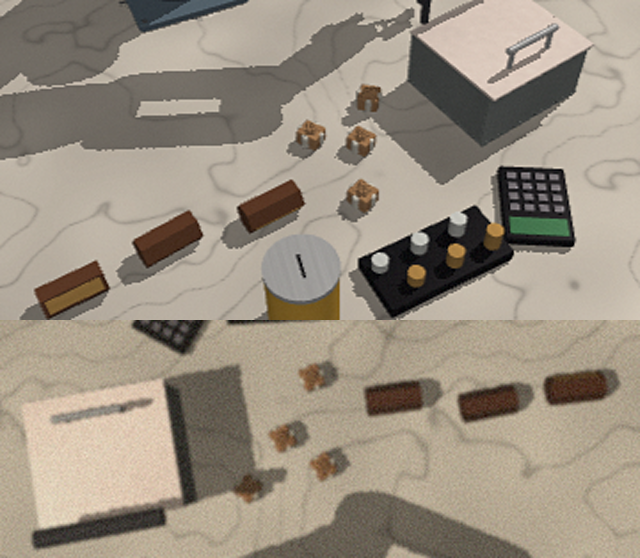

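The crop confirms four wads, with the lid handle near world (545,382) and bin yaw about 188°. Next I'll go above the handle.

```bash
python3 -m inch '[[0,-50,-2,0,0.16],[0,-110,-5,0,0.34],[0,-170,-8,0,0.52],[0,-230,-11,0,0.70],[0,-290,-14,0,0.88],[0,-350,-17,0,1.05],[0,-403,-20,0,1.121],[0,-403,-20,0,1.121]]' 40; python3 -m inch '[[0,0,0,0,0],[0,0,0,0,0],[0,0,0,0,0],[0,0,0,0,0],[0,0,0,0,0],[0,0,0,0,0],[0,0,0,0,0],[0,0,0,0,0]]'
python3 - <<'E'
from h import *
save('wrist','w0'); print(bot.get_state()['tool_pos'],bot.get_state()['tool_rot'])
C=cam('wrist')
for p in [(545,382,140),(553,338,140),(538,426,140),(396,362,100)]: print(p,w2px('wrist',p,C).round(0))
E
```

```text
time_s: 1.1
tool_pos: [548.8, 379.2, 229.6]
tool_rot: [-180.0, 0.1, 97.7]
ft_force: [-0.5, -0.1, -0.2]
width: 42.9
gripper_force: 0.0
time_s: 2.1
tool_pos: [545.4, 381.8, 231.3]
tool_rot: [-180.0, 0.0, 98.0]
ft_force: [0.0, 0.8, -0.6]
width: 42.5
gripper_force: 0.0
[545.41590754 381.87052255 231.26818978] [-1.79996416e+02  1.03787385e-03  9.80154453e+01]
(545, 382, 140) [314. 201.]
(553, 338, 140) [316. 250.]
(538, 426, 140) [313. 146.]
(396, 362, 100) [153. 186.]
```

View pics/w0.png

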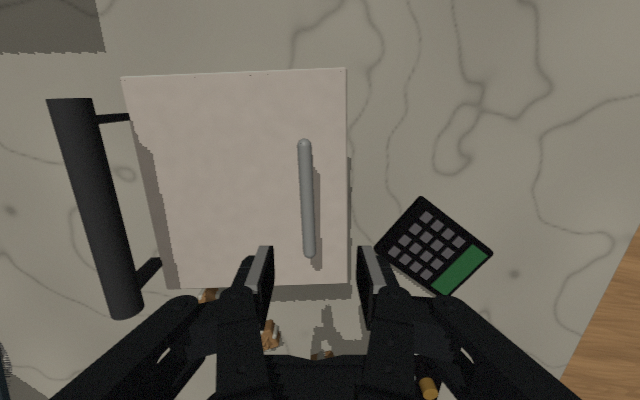

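Handle spans (304,143)–(309,254), about 7 mm off in tool -y. Correct, descend, and grip.

```bash
python3 -m inch '[[0,0,-4,10,0],[0,0,-7,30,0],[0,0,-7,60,0],[0,0,-7,85,0],[0,0,-7,100,0],[0,0,-7,105,0],[0,0,-7,105,0],[0,0,-7,105,0]]' 30; python3 -m inch '[[1,0,0,0,0],[1,0,0,0,0],[1,0,0,0,0],[1,0,0,0,0],[1,0,0,0,0],[1,0,0,0,0],[1,0,0,0,0],[1,0,0,0,0]]'
python3 - <<'E'
import numpy as np
r=154;
for rod in (145,140):
  for th in np.arange(0,1.01,.1):
    x0,z0=150,rod-100; print(round(th,1),np.round([x0*np.cos(th)-z0*np.sin(th)-x0, -(x0*np.sin(th)+z0*np.cos(th)-z0)],0))
E
```

```text
time_s: 3.15
tool_pos: [539.1, 381.3, 127.5]
tool_rot: [179.9, -0.0, 98.0]
ft_force: [0.3, 0.2, 0.2]
width: 42.3
gripper_force: 0.0
time_s: 4.15
tool_pos: [539.0, 381.1, 127.0]
tool_rot: [179.9, -0.0, 98.0]
ft_force: [1.7, 0.6, 4.9]
width: 10.1
gripper_force: 29.4
0.0 [ 0. -0.]
0.1 [ -5. -15.]
0.2 [-12. -29.]
0.3 [-20. -42.]
0.4 [-29. -55.]
0.5 [-40. -66.]
0.6 [-52. -77.]
0.7 [-64. -86.]
0.8 [-78. -94.]
0.9 [ -92. -100.]
1.0 [-107. -106.]
0.0 [ 0. -0.]
0.1 [ -5. -15.]
0.2 [-11. -29.]
0.3 [-19. -43.]
0.4 [-27. -55.]
0.5 [-38. -67.]
0.6 [-49. -78.]
0.7 [-61. -87.]
0.8 [-74. -95.]
0.9 [ -88. -102.]
1.0 [-103. -108.]
```

```bash
python3 -m inch '[[1,0,-5,-15,0],[1,0,-11,-29,0],[1,0,-19,-43,0],[1,0,-28,-55,0],[1,0,-38,-67,0],[1,0,-50,-77,0],[1,0,-62,-87,0],[1,0,-70,-91,0]]'; python3 -m inch '[[1,0,-7,-4,0],[1,0,-13,-7,0],[1,0,-13,-7,0],[1,0,-13,-7,0],[1,0,-13,-7,0],[1,0,-13,-7,0],[1,0,-13,-7,0],[1,0,-13,-7,0]]'
```

```text
time_s: 5.15
tool_pos: [472.3, 369.4, 220.7]
tool_rot: [179.5, 0.2, 98.0]
ft_force: [10.0, -8.4, 11.7]
width: 9.4
gripper_force: 30.9
time_s: 6.15
tool_pos: [459.7, 367.2, 227.4]
tool_rot: [179.5, 0.2, 98.0]
ft_force: [8.4, -8.7, 11.6]
width: 10.0
gripper_force: 31.1
```

```bash
python3 -m inch '[[0.3,0,-2,0,0],[0,0,-2,-10,0],[0,0,-2,-40,0],[0,0,0,-100,0],[0,0,0,-150,0],[0,0,0,-150,0],[0,0,0,-150,0],[0,0,0,-150,0]]'; python3 - <<'E'
from h import *
save('scene','s1')
E
```

```text
time_s: 7.15
tool_pos: [455.4, 369.2, 372.4]
tool_rot: [-179.8, 0.1, 98.0]
ft_force: [0.0, -0.7, 0.3]
width: 42.9
gripper_force: 0.0
```

View pics/s1.png

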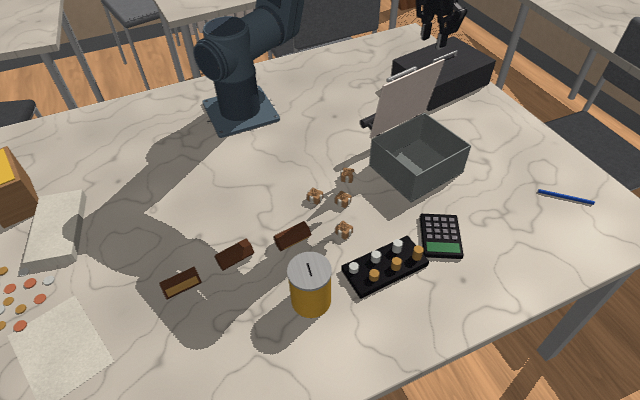

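The lid is open against its stop, and the four wads are unmoved. Now over the wads for a close look.

```bash
python3 -m inch '[[-0.5,-40,1,0,0],[-0.5,-90,2,0,0.05],[-0.5,-150,4,20,0.10],[-0.5,-200,5,50,0.14],[-0.5,-250,6,90,0.14],[-0.5,-273,7,122,0.14],[-0.5,-273,7,122,0.14],[-0.5,-273,7,122,0.14]]'; python3 -m inch '[[-0.5,0,0,0,0],[-0.5,0,0,0,0],[-0.5,0,0,0,0],[-0.5,0,0,0,0],[-0.5,0,0,0,0],[-0.5,0,0,0,0],[-0.5,0,0,0,0],[-0.5,0,0,0,0]]'
python3 - <<'E'
from h import *
im=save('wrist','w1'); s=bot.get_state();print(s['tool_pos'],s['tool_rot'])
C=cam('wrist')
for p in [(603,77,13),(508,121,13),(466,59,13),(431,175,13)]: print(p,w2px('wrist',p,C).round(0))
E
```

```text
time_s: 8.2
tool_pos: [501.5, 100.6, 252.9]
tool_rot: [180.0, -0.0, 90.0]
ft_force: [0.7, 0.5, 0.6]
width: 64.1
gripper_force: 0.0
time_s: 9.2
tool_pos: [501.3, 100.0, 252.3]
tool_rot: [-180.0, -0.0, 90.0]
ft_force: [-0.2, -0.1, -1.0]
width: 63.8
gripper_force: 0.0
[501.27657593  99.95234644 252.27128359] [-1.79993969e+02  5.88738701e-04  8.99949212e+01]
(603, 77, 13) [393. 181.]
(508, 121, 13) [320. 147.]
(466, 59, 13) [288. 194.]
(431, 175, 13) [256. 101.]
```

View pics/w1.png

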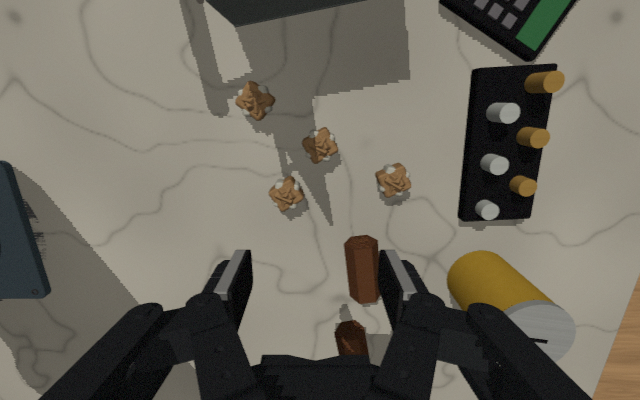

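Projected wad positions match the image to within 2 px: (393,181), (320,146), (286,193), (255,101). I'll pick the wad nearest the bin first.

```bash
python3 -m inch '[[-0.5,40,-40,30,0],[-0.5,75,-71,80,0],[-0.5,75,-71,130,0],[-0.5,75,-71,180,0],[-0.5,75,-71,220,0],[-0.5,75,-71,240,0],[-0.5,75,-71,249,0],[-0.5,75,-71,249,0]]' 30; python3 -m inch '[[1,0,0,0,0],[1,0,0,0,0],[1,0,0,0,0],[1,0,0,0,0],[1,0,0,-20,0],[1,0,0,-70,0],[1,0,0,-130,0],[1,0,0,-190,0]]';  python3 -m inch '[[1,0,40,-20,0],[1,20,70,-20,0],[1,60,75,-20,0],[1,110,75,-20,0],[1,160,75,-20,0],[1,195,75,-20,0],[1,195,75,-20,0],[1,195,75,-20,0]]'
```

```text
time_s: 10.25
tool_pos: [430.3, 175.0, 3.2]
tool_rot: [-180.0, 0.0, 90.0]
ft_force: [-0.2, 0.2, 0.2]
width: 64.1
gripper_force: 0.0
time_s: 11.25
tool_pos: [430.0, 175.0, 195.7]
tool_rot: [179.9, -0.0, 90.0]
ft_force: [0.6, -0.0, 0.0]
width: 46.1
gripper_force: 30.9
time_s: 12.25
tool_pos: [505.1, 369.5, 213.4]
tool_rot: [180.0, 0.0, 90.0]
ft_force: [-0.3, 0.1, 0.5]
width: 45.9
gripper_force: 30.9
```

```bash
python3 -m inch '[[1,0,0,40,0],[1,0,0,80,0],[1,0,0,80,0],[-0.6,0,0,80,0],[-0.6,0,0,80,0],[-0.6,0,0,80,0],[-0.6,0,0,40,0],[-0.6,0,0,0,0]]'; python3 -m inch '[[-0.6,-40,0,0,0],[-0.6,-100,1,0,0],[-0.6,-160,2,0,0],[-0.6,-210,3,20,0],[-0.6,-249,3,80,0],[-0.6,-249,3,140,0],[-0.6,-249,3,180,0],[-0.6,-249,3,210,0]]'; python3 -m inch '[[-0.6,0,0,0,0],[-0.6,0,0,0,0],[1,0,0,0,0],[1,0,0,0,0],[1,0,0,0,0],[1,0,0,0,0],[1,0,0,-30,0],[1,0,0,-80,0]]';python3 -m inch '[[1,0,0,-60,0],[1,0,0,-120,0],[1,50,0,-140,0],[1,100,0,-140,0],[1,150,0,-140,0],[1,210,0,-140,0],[1,270,0,-140,0],[1,270,0,-140,0]]'
```

```text
time_s: 13.25
tool_pos: [505.1, 370.0, 214.5]
tool_rot: [-180.0, 0.0, 90.0]
ft_force: [0.3, 0.5, 0.7]
width: 68.0
gripper_force: 0.0
time_s: 14.25
tool_pos: [507.7, 120.7, 1.8]
tool_rot: [-179.9, 0.0, 90.0]
ft_force: [-0.0, -0.6, 0.2]
width: 68.4
gripper_force: 0.0
time_s: 15.25
tool_pos: [507.3, 121.0, 83.9]
tool_rot: [-179.9, 0.0, 90.0]
ft_force: [1.4, -0.3, 0.6]
width: 44.9
gripper_force: 30.7
time_s: 16.25
tool_pos: [507.1, 395.2, 223.8]
tool_rot: [179.9, -0.1, 90.3]
ft_force: [0.2, -1.4, -0.0]
width: 44.9
gripper_force: 30.7
```

```bash
python3 -m inch '[[1,0,0,45,0],[1,0,0,90,0],[1,0,0,90,0],[-0.6,0,0,90,0],[-0.6,0,0,90,0],[-0.6,0,0,90,0],[-0.6,0,0,40,0],[-0.6,0,0,0,0]]'; python3 -m inch '[[-0.6,-50,0,0,0],[-0.6,-110,0,0,0],[-0.6,-170,-10,0,0],[-0.6,-230,-25,0,0],[-0.6,-290,-38,20,0],[-0.6,-331,-43,60,0],[-0.6,-331,-43,120,0],[-0.6,-331,-43,160,0]]'; python3 -m inch '[[-0.6,0,0,40,0],[-0.6,0,0,61,0],[-0.6,0,0,61,0],[1,0,0,61,0],[1,0,0,61,0],[1,0,0,61,0],[1,0,0,61,0],[1,0,0,30,0]]';python3 -m inch '[[1,0,0,-60,0],[1,0,0,-120,0],[1,0,20,-170,0],[1,60,40,-170,0],[1,120,40,-170,0],[1,180,40,-170,0],[1,240,40,-170,0],[1,290,40,-170,0]]'
```

```text
time_s: 17.25
tool_pos: [508.5, 391.2, 225.6]
tool_rot: [179.9, -0.0, 90.0]
ft_force: [0.7, -0.4, 0.9]
width: 68.0
gripper_force: 0.0
time_s: 18.25
tool_pos: [464.9, 59.1, 62.3]
tool_rot: [180.0, 0.0, 89.9]
ft_force: [0.4, -0.0, 0.6]
width: 68.3
gripper_force: 0.0
time_s: 19.25
tool_pos: [464.2, 60.1, 33.2]
tool_rot: [-179.9, -0.0, 90.0]
ft_force: [0.5, 0.3, 0.3]
width: 45.7
gripper_force: 30.8
time_s: 20.25
tool_pos: [505.0, 352.5, 204.4]
tool_rot: [179.9, -0.1, 90.1]
ft_force: [1.1, -0.1, -1.0]
width: 45.7
gripper_force: 30.9
```

```bash
python3 -m inch '[[1,0,0,45,0],[1,0,0,68,0],[1,0,0,68,0],[-0.6,0,0,68,0],[-0.6,0,0,68,0],[-0.6,0,0,68,0],[-0.6,0,0,20,0],[-0.6,0,0,-20,0]]'; python3 -m inch '[[-0.6,-50,0,0,0],[-0.6,-110,20,0,0],[-0.6,-160,50,0,0],[-0.6,-210,80,0,0],[-0.6,-260,98,20,0],[-0.6,-273,98,70,0],[-0.6,-273,98,120,0],[-0.6,-273,98,160,0]]'; python3 -m inch '[[-0.6,0,0,40,0],[-0.6,0,0,59,0],[-0.6,0,0,59,0],[1,0,0,59,0],[1,0,0,59,0],[1,0,0,59,0],[1,0,0,59,0],[1,0,0,30,0]]';python3 -m inch '[[1,0,0,-50,0],[1,0,0,-110,0],[1,0,-20,-160,0],[1,60,-70,-170,0],[1,120,-98,-170,0],[1,180,-98,-170,0],[1,240,-98,-170,0],[1,290,-98,-170,0]]'
```

```text
time_s: 21.25
tool_pos: [505.4, 349.9, 225.1]
tool_rot: [180.0, -0.0, 90.0]
ft_force: [0.8, 0.8, 0.6]
width: 68.2
gripper_force: 0.0
time_s: 22.25
tool_pos: [603.0, 76.3, 61.9]
tool_rot: [-180.0, -0.0, 89.9]
ft_force: [0.4, 0.1, -0.6]
width: 68.3
gripper_force: 0.0
time_s: 23.25
tool_pos: [601.8, 77.1, 32.4]
tool_rot: [-179.8, -0.0, 90.0]
ft_force: [0.7, 0.8, 0.8]
width: 43.4
gripper_force: 30.6
time_s: 24.25
tool_pos: [504.9, 368.9, 204.4]
tool_rot: [179.9, -0.0, 90.0]
ft_force: [1.7, -0.3, 0.4]
width: 43.4
gripper_force: 30.6
```

```bash
python3 -m inch '[[1,0,0,45,0],[1,0,0,68,0],[1,0,0,68,0],[-0.6,0,0,68,0],[-0.6,0,0,68,0],[-0.6,0,0,68,0],[-0.6,0,0,20,0],[-0.6,0,0,-20,0]]'; python3 -m inch '[[-0.6,-60,0,0,0],[-0.6,-120,0,0,0],[-0.6,-180,0,0,0],[-0.6,-240,-20,0,0],[-0.6,-300,-60,0,0],[-0.6,-360,-100,0,0],[-0.6,-420,-115,0,0],[-0.6,-480,-115,0,0]]'; python3 -m inch '[[0,-37,0,30,0],[0,-37,0,80,0],[0,-37,0,122,0],[1,-37,0,122,0],[1,-37,0,122,0],[1,-37,0,122,0],[1,-37,0,122,0],[1,-37,0,122,0]]'
python3 - <<'E'
from h import *
save('wrist','w2'); print(bot.get_state()['tool_pos']); save('top','top1'); save('scene','s2')
a=cv2.imread('pics/scene0.png');
a=cv2.imread('pics/s2.png')[100:300,140:500]; b=cv2.imread('pics/top1.png')[150:280,130:480]; b=cv2.convertScaleAbs(b,alpha=1.8)
cv2.imwrite('pics/c2.png',np.vstack([cv2.resize(a,(640,356),interpolation=2),cv2.resize(b,(640,238),interpolation=2)]))
E
```

```text
time_s: 25.25
tool_pos: [505.5, 366.8, 225.1]
tool_rot: [180.0, -0.0, 90.0]
ft_force: [0.2, 0.6, -0.5]
width: 68.0
gripper_force: 0.0
time_s: 26.25
tool_pos: [390.3, -99.3, 224.3]
tool_rot: [179.9, 0.1, 90.0]
ft_force: [1.2, -0.4, 0.2]
width: 68.5
gripper_force: 0.0
time_s: 27.25
tool_pos: [391.8, -135.1, 102.0]
tool_rot: [179.9, 0.0, 90.0]
ft_force: [0.5, -0.2, 0.3]
width: -0.3
gripper_force: 0.0
[ 391.69241146 -135.07024615  101.81504868]
```

View pics/w2.png

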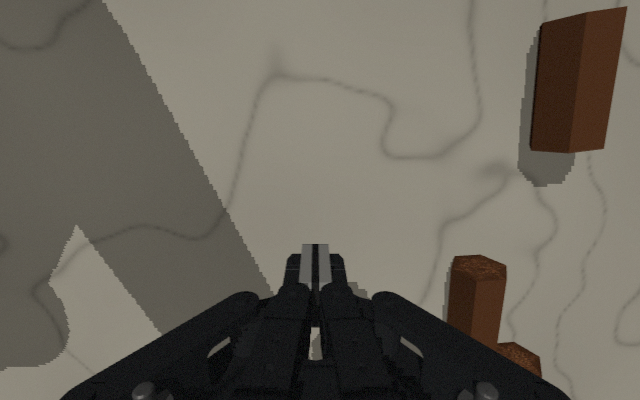

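View pics/c2.png

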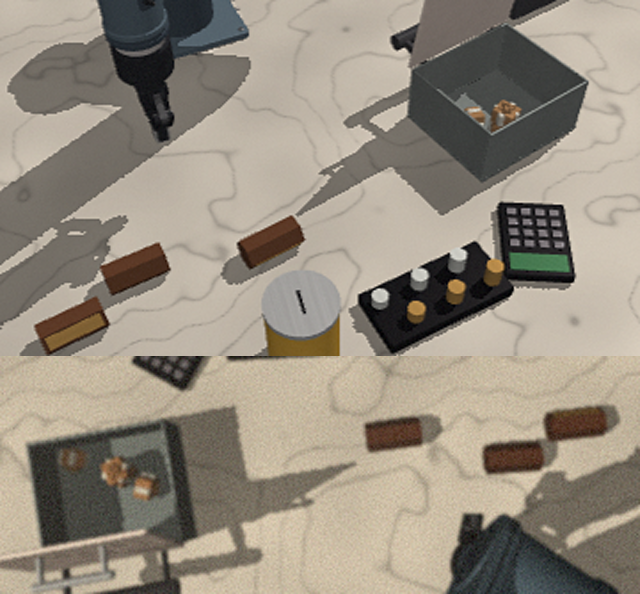

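Three wads are clearly in the bin, and the fourth was released there too. The middle sign was knocked to about top px (410,205). Signs 1 and 2 show no brass on the top, the +x faces or the upper -x face. Sign 3's strip is on its upper +x face. I'll measure the sign poses.

```bash
cat >> h.py <<'E'
def signs(show=True):
    im=bot.snapshot('top'); cv2.imwrite('pics/_t.png',im[:,:,::-1]); h=cv2.cvtColor(im,cv2.COLOR_RGB2HSV).astype(int); r=im.astype(int)
    m=((r[:,:,0]-r[:,:,2]>22)&(r[:,:,0]<150)).astype(np.uint8); m[:,:325]=0; m[:150]=0; m[260:]=0; m[:,490:]=0
    m=cv2.morphologyEx(m,cv2.MORPH_OPEN,np.ones((3,3)))
    C=cam('top'); out=[]
    for c in cv2.findContours(m,0,2)[0]:
        if cv2.contourArea(c)<150: continue
        P=np.array([px2w('top',u+.0,v+.0,27,C)[:2] for u,v in c[:,0]]).astype(np.float32)
        (cx,cy),(w,l),a=cv2.minAreaRect(P)
        b=cv2.boxPoints(((cx,cy),(w,l),a)); e=max([b[1]-b[0],b[2]-b[1]],key=np.linalg.norm); ang=np.degrees(np.arctan2(e[1],e[0]))%180
        out.append((round(cx),round(cy),round(max(w,l)),round(min(w,l)),round(ang)))
    print('signs cx cy L W ang(of axis)',out); return out
E
python3 - <<'E'
from h import *
signs(); C=cam('wrist')
K,o,Rm=C
# sign2 near-end hexagon top-left etc.: project candidates
print(o.round(0), w2px('wrist',(568,-47,20),C))
for u,v in [(541,25),(600,12),(626,8),(574,152),(606,148)]: print((u,v),px2w('wrist',u,v,40,C).round(0))
a=cv2.imread('pics/s2.png')[230:320,150:320]; b=cv2.imread('pics/w2.png')[0:330,430:640]
cv2.imwrite('pics/c3.png',np.hstack([cv2.resize(a,(756,400),interpolation=2)[:, :500],cv2.resize(b,(255,400))]))
E
```

```text
signs cx cy L W ang(of axis) [(531, -231, 80, 21, 93), (569, -47, 78, 22, 97), (589, -331, 81, 31, 95)]
[392. -55. 245.] [569.91728636  85.07656796]
(541, 25) [526. -14.  40.]
(600, 12) [559.  -7.  40.]
(626, 8) [574.  -5.  40.]
(574, 152) [566. -90.  40.]
(606, 148) [587. -87.  40.]
```

```bash
python3 -m inch '[[1,30,40,0,-0.06],[1,60,80,0,-0.12],[1,81,119,0,-0.12],[1,81,119,30,-0.12],[1,81,119,50,-0.12],[1,81,119,66,-0.12],[1,81,119,66,-0.12],[1,81,119,66,-0.12]]'; python3 -m inch '[[1,0,10,0,0],[1,0,20,0,0],[1,0,28,0,0],[1,0,33,0,0],[1,0,38,0,0],[1,0,43,0,0],[1,0,48,0,0],[1,0,52,0,0]]';python3 -m inch '[[1,0,4,0,0],[1,0,8,0,0],[1,0,11,0,0],[1,0,11,0,0],[1,0,11,0,0],[1,0,0,0,0],[1,0,-20,-20,0],[1,0,-30,-60,0]]'
python3 - <<'E'
from h import *
signs(); save('scene','s3'); save('wrist','w3')
a=cv2.imread('pics/s3.png')[200:320,150:330]; b=cv2.imread('pics/w3.png')
cv2.imwrite('pics/c4.png',np.vstack([cv2.resize(a,(450,300),interpolation=2),cv2.resize(b,(450,281))]))
E
```

```text
time_s: 28.45
tool_pos: [510.8, -54.1, 35.7]
tool_rot: [180.0, 0.0, 96.9]
ft_force: [-0.1, 0.2, -0.3]
width: 0.2
gripper_force: 0.0
time_s: 29.45
tool_pos: [559.7, -48.0, 39.5]
tool_rot: [-179.8, 0.0, 96.9]
ft_force: [-19.3, 3.7, 50.7]
width: 0.1
gripper_force: 25.0
time_s: 30.45
tool_pos: [530.0, -50.7, 94.7]
tool_rot: [-179.8, -0.1, 96.9]
ft_force: [0.9, -1.3, -1.0]
width: 0.2
gripper_force: 0.0
signs cx cy L W ang(of axis) []
```

View pics/c4.png

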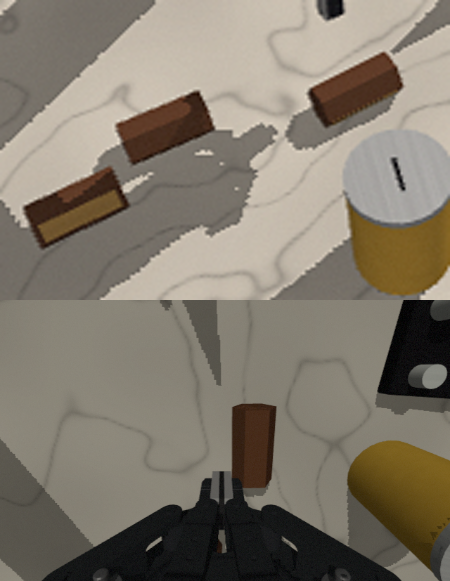

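```bash
cat >> h.py <<'E'
from scipy.optimize import minimize
def verts(x,y,a):
    u=np.array([np.cos(np.radians(a)),np.sin(np.radians(a)),0]); n=np.array([u[1],-u[0],0])  # a~90: n=+x
    t=np.radians(np.arange(0,360,60)); hexv=[np.array([x,y,20])+23.1*(np.cos(s)*n+np.sin(s)*np.array([0,0,1])) for s in t]
    return u,n,np.array([h+s*42*u for h in hexv for s in(-1,1)])
def mask(im):
    i=im.astype(float)+1; m=((i[:,:,2]/i[:,:,0]<.72)&(im[:,:,0]>18)).astype(np.uint8)
    return cv2.morphologyEx(cv2.morphologyEx(m,2,np.ones((3,3))),3,np.ones((5,5)))
def fit(inits,cams=('wrist','scene','top')):
    V={c:(bot.snapshot(c) if c!='wrist' else None,) for c in ()}
    V=[]
    for c in cams:
        C=cam(c); V.append((c,C,bot.snapshot(c)))
    for p0 in inits:
        good=[]
        for c,C,im in V:
            m=mask(im); q=np.array([w2px(c,v,C) for v in verts(*p0)[2]])
            inside=(q>3).all()&(q[:,0]<637).all()&(q[:,1]<397).all()&((C[2].T@(np.array([*p0[:2],20])-C[1]))[2]>60)
            if not inside: continue
            roi=cv2.dilate(cv2.fillConvexPoly(np.zeros(m.shape,np.uint8),cv2.convexHull(q.astype(np.int32)),1),np.ones((3,3)),iterations=14 if c=='wrist' else 9)
            mm=m*roi; n,lab,st,ce=cv2.connectedComponentsWithStats(mm)
            if n<2: continue
            good.append((c,C,im,mm,roi))
        def iou(p,g):
            q=np.array([w2px(g[0],v,g[1]) for v in verts(*p)[2]])
            s=cv2.fillConvexPoly(np.zeros(g[3].shape,np.uint8),cv2.convexHull((q*16).round().astype(np.int32)),1,shift=4)
            return (s&g[3]).sum()/max(1,((s|g[3])).sum())
        cost=lambda p,G=None:-np.mean([iou(p,g) for g in (G or good)])
        best=min((minimize(cost,np.array(p0)+d,method='Nelder-Mead',options=dict(initial_simplex=np.array(p0)+d+np.array([[0,0,0],[12,0,0],[0,12,0],[0,0,8]]),maxiter=90)) for d in ([0,0,0],[12,0,0],[-12,0,0],[0,10,0],[0,-10,0])),key=lambda r:r.fun)
        p=best.x; print('SIGN',p.round(1),'IoU',{g[0]:round(iou(p,g),2) for g in good})
        u,n,_=verts(*p)
        for c,C,im,mm,roi in good:
            L=[]
            for k,ang in enumerate([90,30,-30,150,210]):
                nn=np.cos(np.radians(ang))*n+np.sin(np.radians(ang))*np.array([0,0,1]); ce=np.array([*p[:2],20])+20*nn
                d=C[1]-ce; cs=d@nn/np.linalg.norm(d)
                if cs<.08: continue
                px=[w2px(c,ce+s*u,C).round().astype(int) for s in np.linspace(-30,30,13)]
                col=np.median([im[b,a] for a,b in px],axis=0); L.append(f"{ang}:cos{cs:.2f} rgb{col.astype(int).tolist()} g/r{col[1]/max(1,col[0]):.2f}")
            print('  ',c,' | '.join(L))
E
python3 - <<'E'
from h import *
fit([(575,-47,97),(531,-231,93),(587,-331,95)])
E
```

```text
SIGN [569.  -47.7  97.3] IoU {'wrist': np.float64(0.96), 'scene': np.float64(0.93)}
   wrist 90:cos0.92 rgb[69, 43, 23] g/r0.62 | 30:cos0.26 rgb[44, 26, 17] g/r0.59 | 150:cos0.53 rgb[51, 30, 18] g/r0.59
   scene 90:cos0.78 rgb[96, 60, 40] g/r0.62 | 30:cos0.87 rgb[73, 46, 32] g/r0.63
SIGN [ 531.9 -230.5   94.6] IoU {'scene': np.float64(0.84), 'top': np.float64(0.4)}
   scene 90:cos0.78 rgb[95, 60, 40] g/r0.63 | 30:cos0.92 rgb[70, 44, 29] g/r0.63 | -30:cos0.12 rgb[40, 24, 16] g/r0.60
   top 90:cos0.97 rgb[42, 31, 25] g/r0.74 | 30:cos0.45 rgb[32, 27, 23] g/r0.84 | 150:cos0.49 rgb[34, 23, 17] g/r0.68
SIGN [ 583.3 -328.3   94.2] IoU {'scene': np.float64(0.88), 'top': np.float64(0.78)}
   scene 90:cos0.80 rgb[60, 39, 28] g/r0.65 | 30:cos0.91 rgb[108, 82, 44] g/r0.76 | -30:cos0.09 rgb[42, 24, 15] g/r0.57
   top 90:cos0.94 rgb[39, 23, 16] g/r0.59 | 30:cos0.40 rgb[42, 30, 20] g/r0.71 | 150:cos0.51 rgb[34, 20, 16] g/r0.59
```

Only the trajectory shape needs fixing: the sign tilted and jammed under a level push, so the tip must follow the rising arc of the edge.

```bash
python3 -m inch '[[1,0,0,20,0],[1,0,0,40,0],[1,0,0,55,0],[1,0,0,62,0],[1,0,5,62,0],[1,0,10,62,0],[1,0,14,62,0],[1,0,14,62,0]]'; python3 -m inch '[[1,0,2,0,0],[1,0,6,-3,0],[1,0,10,-6.5,0],[1,0,14,-9,0],[1,0,18,-11,0],[1,0,22,-12.5,0],[1,0,26,-13.5,0],[1,0,30,-14,0]]';python3 -m inch '[[1,0,2,0,0],[1,0,2,0,0],[1,0,0,-10,0],[1,0,-10,-30,0],[1,0,-35,-60,0],[1,0,-35,-60,0],[1,0,-35,-60,0],[1,0,-35,-60,0]]'
python3 - <<'E'
from h import *
fit([(575,-47,97)],('wrist','scene')); fit([(590,-47,97)],('wrist','scene'))
E
```

```text
time_s: 31.75
tool_pos: [546.7, -49.8, 33.8]
tool_rot: [180.0, 0.0, 96.9]
ft_force: [-0.9, 1.4, 0.0]
width: 0.2
gripper_force: 0.2
time_s: 32.75
tool_pos: [576.2, -46.0, 47.3]
tool_rot: [-180.0, -0.0, 96.9]
ft_force: [1.1, -0.5, 0.4]
width: 0.2
gripper_force: 0.0
time_s: 33.75
tool_pos: [541.2, -50.1, 106.6]
tool_rot: [-179.9, -0.0, 96.9]
ft_force: [0.9, 0.3, -0.4]
width: 0.1
gripper_force: 0.0
SIGN [569.3 -47.2  96.6] IoU {'wrist': np.float64(0.93), 'scene': np.float64(0.92)}
   wrist 90:cos0.93 rgb[71, 43, 26] g/r0.61 | 30:cos0.30 rgb[44, 27, 12] g/r0.61 | 150:cos0.51 rgb[54, 34, 23] g/r0.63
   scene 90:cos0.78 rgb[96, 61, 41] g/r0.64 | 30:cos0.88 rgb[73, 45, 31] g/r0.62
SIGN [569.8 -47.   97.7] IoU {'wrist': np.float64(0.79), 'scene': np.float64(0.92)}
   wrist 90:cos0.93 rgb[70, 43, 26] g/r0.61 | 30:cos0.30 rgb[43, 26, 15] g/r0.60 | 150:cos0.50 rgb[53, 32, 21] g/r0.60
   scene 90:cos0.78 rgb[96, 60, 41] g/r0.62 | 30:cos0.87 rgb[73, 46, 31] g/r0.63
```

```bash
python3 -m inch '[[1,0,-8,20,0],[1,0,-8,40,0],[1,0,-8,60,0],[1,0,-8,77,0],[1,0,-4,77,0],[1,0,0,77,0],[1,0,4,77,0],[1,0,4,77,0]]'; python3 -m inch '[[1,0,2,-0.5,0],[1,0,5,-2.5,0],[1,0,8,-4.7,0],[1,0,11,-6.6,0],[1,0,13,-7.7,0],[1,0,14,-8,0],[1,0,14,-8,0],[1,0,14,-8,0]]'
python3 - <<'E'
from h import *
im=save('wrist','w4'); s=cv2.imread('pics/w4.png')[0:360,230:600]; a=save('scene','s4')[190:270,260:350,::-1]
save('scene','s4');cv2.imwrite('pics/c5.png',np.hstack([s,cv2.resize(a,(405,360),interpolation=2)]))
E
```

```text
time_s: 34.95
tool_pos: [545.7, -50.0, 31.5]
tool_rot: [180.0, 0.0, 96.9]
ft_force: [-2.8, -0.6, 4.8]
width: -0.3
gripper_force: 2.5
time_s: 35.95
tool_pos: [559.3, -48.2, 38.6]
tool_rot: [180.0, 0.0, 96.9]
ft_force: [-3.0, -0.1, 6.9]
width: -0.0
gripper_force: 3.3
```

View pics/c5.png

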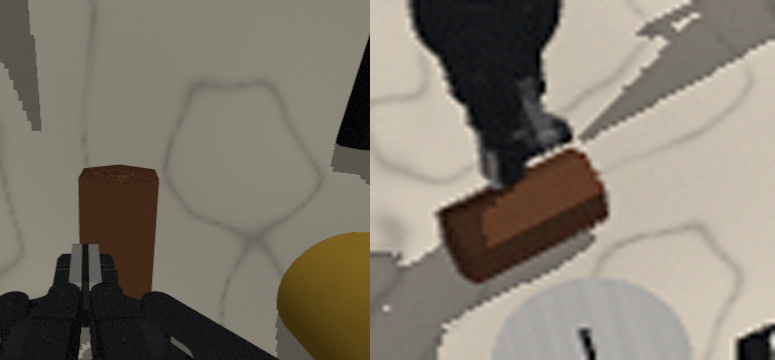

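The sign is tilted about 20° and held by the finger. I'll continue along the arc.

```bash
python3 -m inch '[[1,0,2,-1.5,0],[1,0,4,-2.5,0],[1,0,7,-3.5,0],[1,0,10,-4.2,0],[1,0,13,-4.6,0],[1,0,16,-4.8,0],[1,0,18,-4.8,0],[1,0,18,-4.8,0]]'
python3 - <<'E'
from h import *
fit([(590,-45,97)],('wrist','scene'))
E
```

```text
time_s: 37.1
tool_pos: [577.1, -46.0, 43.1]
tool_rot: [180.0, 0.0, 96.9]
ft_force: [-0.5, -0.1, 0.1]
width: -0.1
gripper_force: 0.0
SIGN [591.8 -43.5  97.5] IoU {'wrist': np.float64(0.68), 'scene': np.float64(0.91)}
   wrist 90:cos0.88 rgb[69, 41, 25] g/r0.59 | 30:cos0.29 rgb[44, 27, 16] g/r0.61 | 150:cos0.43 rgb[74, 73, 68] g/r0.99
   scene 90:cos0.79 rgb[95, 59, 38] g/r0.62 | 30:cos0.86 rgb[75, 48, 32] g/r0.64
```

```bash
python3 -m inch '[[1,0,0,-10,0],[1,0,-6,-25,0],[1,0,-22,-35,0],[1,0,-60,-60,0],[1,0,-110,-60,0],[1,0,-150,-60,0],[1,0,-150,-60,0],[1,0,-150,-60,0]]'
python3 - <<'E'
from h import *
fit([(592,-44,97),(532,-230,94),(583,-328,94)])
E
```

```text
time_s: 38.2
tool_pos: [428.5, -64.3, 104.0]
tool_rot: [179.9, 0.1, 96.8]
ft_force: [0.6, -0.5, -0.3]
width: -0.0
gripper_force: 0.0
SIGN [592.2 -43.7  97.6] IoU {'wrist': np.float64(0.96), 'scene': np.float64(0.91), 'top': np.float64(0.81)}
   wrist 90:cos0.75 rgb[70, 45, 27] g/r0.64 | 150:cos0.86 rgb[47, 29, 15] g/r0.62
   scene 90:cos0.79 rgb[92, 58, 39] g/r0.63 | 30:cos0.86 rgb[70, 44, 30] g/r0.63
   top 90:cos0.99 rgb[49, 33, 23] g/r0.67 | 30:cos0.41 rgb[36, 28, 22] g/r0.78 | 150:cos0.56 rgb[35, 23, 19] g/r0.66
SIGN [ 531.  -229.9   91.1] IoU {'scene': np.float64(0.85), 'top': np.float64(0.61)}
   scene 90:cos0.78 rgb[92, 57, 38] g/r0.62 | 30:cos0.92 rgb[69, 42, 29] g/r0.61 | -30:cos0.12 rgb[39, 24, 17] g/r0.62
   top 90:cos0.97 rgb[43, 25, 18] g/r0.58 | 30:cos0.44 rgb[30, 23, 15] g/r0.77 | 150:cos0.50 rgb[23, 16, 13] g/r0.70
SIGN [ 584.2 -327.9   97.9] IoU {'scene': np.float64(0.87), 'top': np.float64(0.76)}
   scene 90:cos0.80 rgb[92, 57, 38] g/r0.62 | 30:cos0.91 rgb[124, 95, 51] g/r0.77 | -30:cos0.09 rgb[34, 22, 14] g/r0.65
   top 90:cos0.94 rgb[45, 27, 19] g/r0.60 | 30:cos0.42 rgb[52, 37, 25] g/r0.71 | 150:cos0.49 rgb[25, 18, 10] g/r0.72
```

```bash
python3 -m inch '[[1,-40,-40,0,0],[1,-90,-80,0,0.03],[1,-140,-122,10,0.06],[1,-193,-122,24,0.06],[1,-193,-122,24,0.06],[1,-193,-122,24,0.06],[1,-193,-122,24,0.06],[1,-193,-122,24,0.06]]'
python3 - <<'E'
from h import *
fit([(592,-44,97),(532,-230,93),(583,-328,95)])
save('wrist','w5')
E
```

```text
time_s: 39.35
tool_pos: [330.4, -269.1, 79.3]
tool_rot: [180.0, 0.0, 93.5]
ft_force: [0.5, -0.5, 0.1]
width: 0.3
gripper_force: 0.0
SIGN [592.  -42.6  97.7] IoU {'scene': np.float64(0.91), 'top': np.float64(0.83)}
   scene 90:cos0.79 rgb[93, 58, 39] g/r0.62 | 30:cos0.86 rgb[72, 45, 31] g/r0.62
   top 90:cos0.99 rgb[49, 32, 21] g/r0.65 | 30:cos0.41 rgb[38, 31, 25] g/r0.82 | 150:cos0.56 rgb[34, 25, 17] g/r0.74
SIGN [ 531.1 -229.7   90.3] IoU {'scene': np.float64(0.84), 'top': np.float64(0.75)}
   scene 90:cos0.78 rgb[93, 58, 39] g/r0.62 | 30:cos0.92 rgb[69, 44, 29] g/r0.64 | -30:cos0.12 rgb[41, 24, 16] g/r0.59
   top 90:cos0.97 rgb[46, 30, 21] g/r0.65 | 30:cos0.44 rgb[30, 20, 16] g/r0.67 | 150:cos0.50 rgb[37, 25, 20] g/r0.68
SIGN [ 583.1 -328.2   99.2] IoU {'scene': np.float64(0.87), 'top': np.float64(0.79)}
   scene 90:cos0.80 rgb[93, 58, 39] g/r0.62 | 30:cos0.91 rgb[128, 97, 52] g/r0.76 | -30:cos0.09 rgb[34, 20, 13] g/r0.59
   top 90:cos0.94 rgb[47, 29, 21] g/r0.62 | 30:cos0.43 rgb[50, 37, 20] g/r0.74 | 150:cos0.49 rgb[35, 25, 18] g/r0.71
```

```bash
python3 -m inch '[[1,20,60,0,0],[1,27,115,0,0],[1,27,158,0,0],[1,27,158,30,0],[1,27,158,49,0],[1,27,168,49,0],[1,27,178,49,0],[1,27,178,49,0]]'; python3 -m inch '[[1,0,2,-0.5,0],[1,0,5,-2.5,0],[1,0,8,-4.7,0],[1,0,11,-6.6,0],[1,0,14,-8,0],[1,0,16,-9.5,0],[1,0,18,-10.5,0],[1,0,21,-11.5,0]]'; python3 -m inch '[[1,0,3,-0.7,0],[1,0,6,-1.1,0],[1,0,9,-1.3,0],[1,0,11,-1.3,0],[1,0,11,-1.3,0],[1,0,9,-10,0],[1,0,-6,-30,0],[1,0,-18,-30,0]]'
python3 - <<'E'
from h import *
fit([(540,-230,93)]);fit([(554,-230,93)])
E
```

```text
time_s: 40.55
tool_pos: [507.6, -233.0, 31.3]
tool_rot: [179.9, 0.1, 93.5]
ft_force: [-1.1, 0.9, 0.4]
width: -0.1
gripper_force: 0.1
time_s: 41.55
tool_pos: [527.1, -231.0, 41.5]
tool_rot: [-180.0, -0.0, 93.4]
ft_force: [-0.9, -0.2, 1.0]
width: -0.1
gripper_force: 0.0
time_s: 42.55
tool_pos: [509.5, -233.1, 73.4]
tool_rot: [179.8, 0.1, 93.4]
ft_force: [0.7, 0.0, 0.0]
width: -0.0
gripper_force: 0.0
SIGN [ 554.2 -230.8   92.8] IoU {'wrist': np.float64(0.88), 'scene': np.float64(0.81), 'top': np.float64(0.54)}
   wrist 90:cos0.89 rgb[66, 41, 24] g/r0.62 | 30:cos0.18 rgb[45, 26, 15] g/r0.58 | 150:cos0.57 rgb[51, 29, 19] g/r0.57
   scene 90:cos0.79 rgb[88, 56, 37] g/r0.64 | 30:cos0.92 rgb[72, 45, 30] g/r0.62 | -30:cos0.10 rgb[54, 31, 20] g/r0.57
   top 90:cos0.97 rgb[43, 29, 20] g/r0.67 | 30:cos0.43 rgb[29, 20, 15] g/r0.69 | 150:cos0.51 rgb[33, 23, 18] g/r0.70
SIGN [ 555.9 -230.7   94.7] IoU {'wrist': np.float64(0.94), 'scene': np.float64(0.77), 'top': np.float64(0.5)}
   wrist 90:cos0.88 rgb[67, 42, 26] g/r0.63 | 30:cos0.18 rgb[45, 28, 16] g/r0.62 | 150:cos0.57 rgb[51, 31, 20] g/r0.61
   scene 90:cos0.79 rgb[88, 54, 37] g/r0.61 | 30:cos0.91 rgb[73, 46, 30] g/r0.63 | -30:cos0.10 rgb[75, 66, 58] g/r0.88
   top 90:cos0.97 rgb[43, 29, 21] g/r0.67 | 30:cos0.43 rgb[33, 26, 20] g/r0.79 | 150:cos0.51 rgb[32, 19, 16] g/r0.59
```

```bash
python3 -m inch '[[1,0,0,20,0],[1,0,0,41.5,0],[1,0,0,41.5,0],[1,0,8,41.5,0],[1,0,15,41.5,0],[1,0,20,41.5,0],[1,0,20,41.5,0],[1,0,20,41.5,0]]'; python3 -m inch '[[1,0,2,-0.5,0],[1,0,5,-2.5,0],[1,0,8,-4.7,0],[1,0,11,-6.6,0],[1,0,14,-8,0],[1,0,16,-9.5,0],[1,0,18,-10.5,0],[1,0,21,-11.5,0]]'; python3 -m inch '[[1,0,3,-0.7,0],[1,0,6,-1.1,0],[1,0,9,-1.3,0],[1,0,11,-1.3,0],[1,0,11,-1.3,0],[1,0,9,-10,0],[1,0,-6,-30,0],[1,0,-18,-30,0]]'
python3 - <<'E'
from h import *
fit([(577,-230,93)])
# s1 original -30 face from saved scene picture
C=cam('scene')
for f in('scene0','s2','s3'):
  im=cv2.imread(f'pics/{f}.png')[:,:,::-1]
  u,n,_=verts(569,-47.5,97); 
  for ang in(30,-30):
    nn=np.cos(np.radians(ang))*n+np.sin(np.radians(ang))*np.array([0,0,1])
    ce=np.array([569,-47.5,20])+20*nn
    t=np.cross(nn,u); 
    for w in (-8,-4,0,4,8):
      px=[w2px('scene',ce+w*t+s*u,C).round().astype(int) for s in np.linspace(-34,34,18)]
      print(f,ang,w,np.array([im[b,a] for a,b in px]).mean(0).astype(int), px[9])
E
```

```text
time_s: 43.85
tool_pos: [529.0, -231.0, 30.2]
tool_rot: [180.0, 0.0, 93.4]
ft_force: [-0.4, 0.5, 1.2]
width: 0.1
gripper_force: 0.0
time_s: 44.85
tool_pos: [550.1, -229.9, 41.6]
tool_rot: [-180.0, -0.0, 93.4]
ft_force: [-0.0, 0.2, 0.4]
width: 0.1
gripper_force: 0.0
time_s: 45.85
tool_pos: [532.6, -231.7, 73.4]
tool_rot: [179.8, 0.1, 93.4]
ft_force: [0.5, -0.3, 0.4]
width: -0.5
gripper_force: 0.0
SIGN [ 577.7 -229.1   94.2] IoU {'wrist': np.float64(0.93), 'scene': np.float64(0.77), 'top': np.float64(0.63)}
   wrist 90:cos0.89 rgb[64, 41, 24] g/r0.64 | 30:cos0.19 rgb[40, 25, 14] g/r0.62 | 150:cos0.57 rgb[96, 73, 36] g/r0.76
   scene 90:cos0.80 rgb[89, 55, 37] g/r0.62 | 30:cos0.91 rgb[66, 42, 27] g/r0.64 | -30:cos0.09 rgb[51, 31, 20] g/r0.61
   top 90:cos0.97 rgb[40, 26, 21] g/r0.65 | 30:cos0.41 rgb[28, 22, 16] g/r0.79 | 150:cos0.53 rgb[67, 50, 25] g/r0.75
scene0 30 -8 [67 41 28] [296 241]
scene0 30 -4 [68 42 28] [296 239]
scene0 30 0 [67 41 27] [295 238]
scene0 30 4 [68 42 28] [295 237]
scene0 30 8 [67 42 28] [294 235]
scene0 -30 -8 [92 79 60] [295 243]
scene0 -30 -4 [87 72 50] [296 243]
scene0 -30 0 [86 68 42] [296 243]
scene0 -30 4 [88 68 41] [296 243]
scene0 -30 8 [90 68 40] [296 242]
s2 30 -8 [69 42 29] [296 241]
s2 30 -4 [71 44 30] [296 239]
s2 30 0 [70 44 30] [295 238]
s2 30 4 [70 43 29] [295 237]
s2 30 8 [69 43 29] [294 235]
s2 -30 -8 [95 82 62] [295 243]
s2 -30 -4 [90 74 52] [296 243]
s2 -30 0 [89 70 44] [296 243]
s2 -30 4 [92 71 42] [296 243]
s2 -30 8 [92 70 41] [296 242]
s3 30 -8 [76 48 31] [296 241]
s3 30 -4 [74 46 31] [296 239]
s3 30 0 [74 46 31] [295 238]
s3 30 4 [74 46 31] [295 237]
s3 30 8 [74 47 31] [294 235]
s3 -30 -8 [95 85 69] [295 243]
s3 -30 -4 [90 79 61] [296 243]
s3 -30 0 [86 73 55] [296 243]
s3 -30 4 [84 71 52] [296 243]
s3 -30 8 [83 69 49] [296 242]
```

Sign 2's brass is now on its -x upper face, so it needs one more flat. Sign 1's strip was on its lower +x face, so it is now at the bottom.

```bash
python3 -m inch '[[1,0,0,20,0],[1,0,0,41.5,0],[1,0,0,41.5,0],[1,0,8,41.5,0],[1,0,15,41.5,0],[1,0,20,41.5,0],[1,0,20,41.5,0],[1,0,20,41.5,0]]'; python3 -m inch '[[1,0,2,-0.5,0],[1,0,5,-2.5,0],[1,0,8,-4.7,0],[1,0,11,-6.6,0],[1,0,14,-8,0],[1,0,16,-9.5,0],[1,0,18,-10.5,0],[1,0,21,-11.5,0]]'; python3 -m inch '[[1,0,3,-0.7,0],[1,0,6,-1.1,0],[1,0,9,-1.3,0],[1,0,11,-1.3,0],[1,0,11,-1.3,0],[1,0,9,-10,0],[1,0,-6,-50,0],[1,0,-18,-60,0]]'
python3 - <<'E'
from h import *
fit([(600,-229,93),(584,-328,97)])
E
```

```text
time_s: 47.0
tool_pos: [552.0, -229.6, 30.2]
tool_rot: [180.0, -0.0, 93.4]
ft_force: [-0.3, -0.7, -0.4]
width: 0.2
gripper_force: 0.0
time_s: 48.0
tool_pos: [573.1, -228.5, 41.6]
tool_rot: [-180.0, -0.0, 93.4]
ft_force: [-0.1, 0.4, 0.4]
width: -0.1
gripper_force: 0.0
time_s: 49.0
tool_pos: [555.9, -230.6, 104.6]
tool_rot: [179.8, 0.2, 93.4]
ft_force: [0.1, -0.3, -1.3]
width: 0.1
gripper_force: 0.0
SIGN [ 601.1 -227.    93.2] IoU {'wrist': np.float64(0.92), 'scene': np.float64(0.82), 'top': np.float64(0.68)}
   wrist 90:cos0.91 rgb[121, 94, 47] g/r0.78 | 30:cos0.23 rgb[39, 23, 13] g/r0.59 | 150:cos0.57 rgb[53, 32, 19] g/r0.60
   scene 90:cos0.81 rgb[171, 130, 71] g/r0.76 | 30:cos0.90 rgb[67, 43, 29] g/r0.64
   top 90:cos0.96 rgb[99, 72, 36] g/r0.73 | 30:cos0.39 rgb[31, 25, 19] g/r0.81 | 150:cos0.55 rgb[37, 23, 18] g/r0.62
SIGN [ 584.1 -327.6   97.2] IoU {'wrist': np.float64(0.13), 'scene': np.float64(0.87), 'top': np.float64(0.0)}
   wrist 90:cos0.75 rgb[19, 20, 22] g/r1.05 | 30:cos0.30 rgb[21, 22, 22] g/r1.05 | 150:cos0.36 rgb[18, 18, 21] g/r1.00
   scene 90:cos0.80 rgb[59, 36, 25] g/r0.61 | 30:cos0.91 rgb[110, 84, 47] g/r0.76 | -30:cos0.09 rgb[35, 21, 15] g/r0.60
   top 90:cos0.94 rgb[30, 35, 35] g/r1.17 | 30:cos0.42 rgb[29, 34, 36] g/r1.17 | 150:cos0.50 rgb[29, 34, 34] g/r1.17
```

Sign 2 now lies with its brass up. Next is sign 3, one flat toward -x.

```bash
python3 -m inch '[[1,-20,40,0,-0.02],[1,-60,67,0,-0.05],[1,-97,67,0,-0.05],[1,-97,67,0,-0.05],[1,-97,67,30,-0.05],[1,-97,67,60,-0.05],[1,-97,67,71.5,-0.05],[1,-97,67,71.5,-0.05]]'
python3 - <<'E'
from h import *
fit([(584,-328,96)],('scene','wrist'))
E
```

```text
time_s: 50.15
tool_pos: [627.1, -321.3, 28.8]
tool_rot: [-179.9, -0.1, 96.3]
ft_force: [0.5, 0.1, 0.4]
width: 0.2
gripper_force: 0.0
SIGN [ 584.1 -327.7   97.3] IoU {'scene': np.float64(0.51), 'wrist': np.float64(0.76)}
   scene 90:cos0.80 rgb[29, 29, 30] g/r1.00 | 30:cos0.91 rgb[136, 104, 56] g/r0.76 | -30:cos0.09 rgb[37, 23, 18] g/r0.62
   wrist 90:cos0.82 rgb[76, 47, 27] g/r0.62 | 30:cos0.58 rgb[84, 64, 31] g/r0.76 | 150:cos0.10 rgb[57, 35, 19] g/r0.61
```

```bash
python3 -m inch '[[1,0,0,0,0],[1,0,-6,0,0],[1,0,-12,0,0],[1,0,-18,0,0],[1,0,-18,0,0],[1,0,-18,0,0],[1,0,-18,0,0],[1,0,-18,0,0]]'; python3 -m inch '[[1,0,-2,-0.5,0],[1,0,-5,-2.5,0],[1,0,-8,-4.7,0],[1,0,-11,-6.6,0],[1,0,-14,-8,0],[1,0,-16,-9.5,0],[1,0,-18,-10.5,0],[1,0,-21,-11.5,0]]'; python3 -m inch '[[1,0,-3,-0.7,0],[1,0,-6,-1.1,0],[1,0,-9,-1.3,0],[1,0,-11,-1.3,0],[1,0,-11,-1.3,0],[1,0,-9,-10,0],[1,0,6,-50,0],[1,0,18,-80,0]]'
python3 - <<'E'
from h import *
fit([(561,-330,96),(601,-227,93),(592,-43,97)])
E
```

```text
time_s: 51.25
tool_pos: [609.9, -324.3, 30.0]
tool_rot: [-180.0, -0.0, 96.3]
ft_force: [0.0, -0.6, -0.3]
width: -0.2
gripper_force: 0.0
time_s: 52.25
tool_pos: [588.8, -326.7, 41.6]
tool_rot: [-180.0, -0.0, 96.3]
ft_force: [0.4, -0.8, 0.2]
width: 0.3
gripper_force: 0.0
time_s: 53.25
tool_pos: [607.9, -324.9, 123.8]
tool_rot: [179.9, 0.1, 96.3]
ft_force: [0.1, -0.4, -0.9]
width: 0.0
gripper_force: 0.0
SIGN [ 561.4 -332.6   97.7] IoU {'wrist': np.float64(0.97), 'scene': np.float64(0.89), 'top': np.float64(0.66)}
   wrist 90:cos0.92 rgb[125, 98, 49] g/r0.78 | 30:cos0.58 rgb[42, 24, 15] g/r0.57 | 150:cos0.23 rgb[55, 34, 19] g/r0.62
   scene 90:cos0.79 rgb[174, 132, 71] g/r0.76 | 30:cos0.92 rgb[68, 44, 30] g/r0.65 | -30:cos0.10 rgb[37, 22, 15] g/r0.59
   top 90:cos0.94 rgb[109, 78, 41] g/r0.72 | 30:cos0.44 rgb[29, 20, 15] g/r0.69 | 150:cos0.48 rgb[38, 27, 22] g/r0.71
SIGN [ 599.4 -224.1   93.3] IoU {'scene': np.float64(0.89), 'top': np.float64(0.78)}
   scene 90:cos0.81 rgb[175, 133, 72] g/r0.76 | 30:cos0.90 rgb[67, 43, 29] g/r0.64
   top 90:cos0.96 rgb[110, 78, 42] g/r0.71 | 30:cos0.39 rgb[34, 27, 21] g/r0.79 | 150:cos0.55 rgb[41, 28, 21] g/r0.68
SIGN [589.9 -42.4  97. ] IoU {'scene': np.float64(0.92), 'top': np.float64(0.84)}
   scene 90:cos0.79 rgb[98, 61, 41] g/r0.62 | 30:cos0.87 rgb[76, 48, 33] g/r0.63
   top 90:cos0.99 rgb[57, 36, 27] g/r0.63 | 30:cos0.41 rgb[39, 30, 23] g/r0.77 | 150:cos0.56 rgb[43, 31, 22] g/r0.72
```

Sign 3 is done. Now sign 1, pushed from its +x side three flats. I'll check the clearance to the tin first.

```bash
python3 -m inch '[[1,40,8,0,0],[1,90,20,0,0],[1,150,30,0,0],[1,200,40,0,0],[1,250,48,0,0],[1,282,51,0,-0.02],[1,282,51,0,-0.02],[1,282,51,0,-0.02]]'
python3 - <<'E'
from h import *
print(px2w('scene',309,269,124).round(0))
save('wrist','w6'); fit([(591,-43,97)])
E
```

```text
time_s: 54.4
tool_pos: [626.0, -39.3, 120.9]
tool_rot: [-179.9, 0.0, 97.4]
ft_force: [0.1, 0.6, 0.8]
width: 0.1
gripper_force: 0.0
[741. -71. 124.]
SIGN [591.7 -45.   97.3] IoU {'wrist': np.float64(0.97), 'scene': np.float64(0.89), 'top': np.float64(0.61)}
   wrist 90:cos0.93 rgb[80, 50, 31] g/r0.62 | 30:cos0.53 rgb[50, 32, 18] g/r0.64 | 150:cos0.28 rgb[56, 35, 23] g/r0.62
   scene 90:cos0.79 rgb[97, 61, 41] g/r0.63 | 30:cos0.86 rgb[75, 47, 32] g/r0.63
   top 90:cos0.99 rgb[41, 31, 24] g/r0.76 | 30:cos0.41 rgb[27, 21, 18] g/r0.78 | 150:cos0.56 rgb[35, 24, 17] g/r0.69
```

View pics/w6.png

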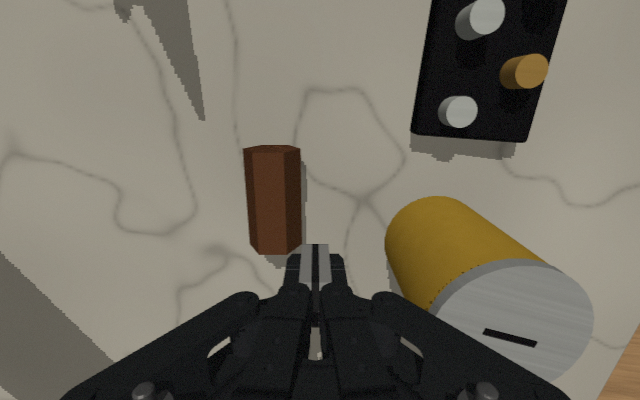

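```bash
python3 -m inch '[[1,0,0,30,0],[1,0,0,60,0],[1,0,0,85,0],[1,0,0,91.5,0],[1,0,-5,91.5,0],[1,0,-10,91.5,0],[1,0,-10,91.5,0],[1,0,-10,91.5,0]]'; python3 -m inch '[[1,0,-2,-0.5,0],[1,0,-5,-2.5,0],[1,0,-8,-4.7,0],[1,0,-11,-6.6,0],[1,0,-14,-8,0],[1,0,-16,-9.5,0],[1,0,-18,-10.5,0],[1,0,-21,-11.5,0]]'; python3 -m inch '[[1,0,-3,-0.7,0],[1,0,-6,-1.1,0],[1,0,-9,-1.3,0],[1,0,-11,-1.3,0],[1,0,-11,-1.3,0],[1,0,-9,-10,0],[1,0,6,-30,0],[1,0,14,-40,0]]'
python3 - <<'E'
from h import *
fit([(568,-45,97)])
E
```

```text
time_s: 55.6
tool_pos: [617.1, -40.2, 30.9]
tool_rot: [179.9, 0.0, 97.4]
ft_force: [-0.8, 0.6, -0.4]
width: 0.1
gripper_force: 0.0
time_s: 56.6
tool_pos: [595.5, -42.8, 41.5]
tool_rot: [-180.0, -0.0, 97.4]
ft_force: [0.1, 0.5, 0.4]
width: -0.2
gripper_force: 0.0
time_s: 57.6
tool_pos: [611.4, -41.2, 83.4]
tool_rot: [179.8, 0.1, 97.5]
ft_force: [-0.4, -0.8, -0.2]
width: -0.1
gripper_force: 0.0
SIGN [569.  -47.6  97.4] IoU {'wrist': np.float64(0.97), 'scene': np.float64(0.74), 'top': np.float64(0.64)}
   wrist 90:cos0.90 rgb[79, 48, 30] g/r0.61 | 30:cos0.56 rgb[50, 31, 18] g/r0.62 | 150:cos0.21 rgb[61, 37, 23] g/r0.61
   scene 90:cos0.78 rgb[98, 61, 42] g/r0.62 | 30:cos0.87 rgb[75, 47, 31] g/r0.63
   top 90:cos0.99 rgb[45, 31, 22] g/r0.69 | 30:cos0.42 rgb[30, 23, 19] g/r0.77 | 150:cos0.54 rgb[38, 23, 16] g/r0.61
```

```bash
python3 -m inch '[[1,0,0,30,0],[1,0,0,51.5,0],[1,0,0,51.5,0],[1,0,-8,51.5,0],[1,0,-14,51.5,0],[1,0,-18,51.5,0],[1,0,-18,51.5,0],[1,0,-18,51.5,0]]'; python3 -m inch '[[1,0,-2,-0.5,0],[1,0,-5,-2.5,0],[1,0,-8,-4.7,0],[1,0,-11,-6.6,0],[1,0,-14,-8,0],[1,0,-16,-9.5,0],[1,0,-18,-10.5,0],[1,0,-21,-11.5,0]]'; python3 -m inch '[[1,0,-3,-0.7,0],[1,0,-6,-1.1,0],[1,0,-9,-1.3,0],[1,0,-11,-1.3,0],[1,0,-11,-1.3,0],[1,0,-9,-10,0],[1,0,6,-30,0],[1,0,18,-40,0]]'
python3 - <<'E'
from h import *
fit([(546,-50,97)])
E
```

```text
time_s: 58.75
tool_pos: [592.8, -43.4, 30.9]
tool_rot: [179.9, 0.0, 97.4]
ft_force: [1.4, 1.7, 3.3]
width: -0.2
gripper_force: 1.7
time_s: 59.75
tool_pos: [570.1, -46.1, 41.1]
tool_rot: [-179.9, -0.0, 97.5]
ft_force: [-0.2, -1.2, 0.6]
width: -0.2
gripper_force: 0.4
time_s: 60.75
tool_pos: [590.4, -43.9, 83.5]
tool_rot: [179.9, 0.1, 97.4]
ft_force: [1.0, 0.4, -0.3]
width: -0.0
gripper_force: 0.0
SIGN [546.7 -50.4  97.6] IoU {'wrist': np.float64(0.97), 'scene': np.float64(0.7), 'top': np.float64(0.66)}
   wrist 90:cos0.90 rgb[77, 48, 30] g/r0.62 | 30:cos0.57 rgb[86, 65, 32] g/r0.76 | 150:cos0.20 rgb[60, 36, 23] g/r0.60
   scene 90:cos0.77 rgb[96, 60, 40] g/r0.62 | 30:cos0.88 rgb[133, 101, 55] g/r0.76 | -30:cos0.08 rgb[67, 57, 51] g/r0.85
   top 90:cos0.99 rgb[47, 31, 24] g/r0.66 | 30:cos0.44 rgb[37, 27, 23] g/r0.73 | 150:cos0.52 rgb[39, 26, 17] g/r0.67
```

```bash
python3 -m inch '[[1,0,0,30,0],[1,0,0,51.5,0],[1,0,0,51.5,0],[1,0,-8,51.5,0],[1,0,-14,51.5,0],[1,0,-18,51.5,0],[1,0,-18,51.5,0],[1,0,-18,51.5,0]]'; python3 -m inch '[[1,0,-2,-0.5,0],[1,0,-5,-2.5,0],[1,0,-8,-4.7,0],[1,0,-11,-6.6,0],[1,0,-14,-8,0],[1,0,-16,-9.5,0],[1,0,-18,-10.5,0],[1,0,-21,-11.5,0]]'; python3 -m inch '[[1,0,-3,-0.7,0],[1,0,-6,-1.1,0],[1,0,-9,-1.3,0],[1,0,-11,-1.3,0],[1,0,-11,-1.3,0],[1,0,-9,-10,0],[1,0,6,-50,0],[1,0,18,-110,0]]'; python3 -m inch '[[1,0,0,-60,0],[1,50,0,-120,0],[1,100,0,-150,0],[1,150,0,-170,0],[1,200,-30,-170,0],[1,250,-60,-170,0],[1,290,-90,-170,0],[1,290,-90,-170,0]]'
python3 - <<'E'
from h import *
fit([(524,-53,97),(561,-332,97),(600,-226,93)],('scene','top'))
save('wrist','w7');save('scene','s7');save('top','t7');print(bot.get_state()['tool_pos'])
cv2.imwrite('pics/c7.png',np.vstack([np.hstack([cv2.resize(cv2.imread(f'pics/{f}.png'),(400,250)) for f in('w7','t7')]),cv2.resize(cv2.imread('pics/s7.png')[100:315,100:586],(800,350))]))
E
```

```text
time_s: 61.9
tool_pos: [571.3, -46.1, 30.4]
tool_rot: [180.0, 0.0, 97.4]
ft_force: [-0.7, -0.1, -0.4]
width: -0.3
gripper_force: 0.0
time_s: 62.9
tool_pos: [549.9, -48.8, 41.6]
tool_rot: [-180.0, -0.0, 97.5]
ft_force: [0.2, -0.5, -0.7]
width: 0.3
gripper_force: 0.0
time_s: 63.9
tool_pos: [567.4, -46.1, 151.7]
tool_rot: [-179.8, -0.1, 97.4]
ft_force: [1.7, -0.4, -0.4]
width: -0.0
gripper_force: 0.0
time_s: 64.9
tool_pos: [438.8, 231.8, 322.9]
tool_rot: [179.9, -0.1, 97.7]
ft_force: [0.3, -0.6, 0.3]
width: 0.1
gripper_force: 0.0
SIGN [522.2 -50.8  98.7] IoU {'scene': np.float64(0.89), 'top': np.float64(0.77)}
   scene 90:cos0.76 rgb[98, 74, 40] g/r0.76 | 30:cos0.88 rgb[52, 33, 22] g/r0.63 | -30:cos0.10 rgb[44, 25, 17] g/r0.57
   top 90:cos1.00 rgb[68, 51, 30] g/r0.75 | 30:cos0.47 rgb[28, 23, 18] g/r0.82 | 150:cos0.50 rgb[38, 26, 20] g/r0.68
SIGN [ 561.4 -332.6   98.5] IoU {'scene': np.float64(0.9), 'top': np.float64(0.61)}
   scene 90:cos0.79 rgb[97, 74, 40] g/r0.76 | 30:cos0.92 rgb[53, 34, 22] g/r0.64 | -30:cos0.10 rgb[33, 20, 12] g/r0.61
   top 90:cos0.94 rgb[55, 39, 22] g/r0.71 | 30:cos0.44 rgb[22, 17, 12] g/r0.77 | 150:cos0.47 rgb[24, 16, 11] g/r0.67
SIGN [ 599.6 -224.5   94.1] IoU {'scene': np.float64(0.9), 'top': np.float64(0.72)}
   scene 90:cos0.81 rgb[98, 75, 40] g/r0.77 | 30:cos0.90 rgb[52, 32, 22] g/r0.62
   top 90:cos0.96 rgb[56, 42, 23] g/r0.75 | 30:cos0.39 rgb[26, 19, 15] g/r0.73 | 150:cos0.54 rgb[28, 20, 16] g/r0.71
[442.08357314 228.65460576 321.69147766]
```

View pics/c7.png

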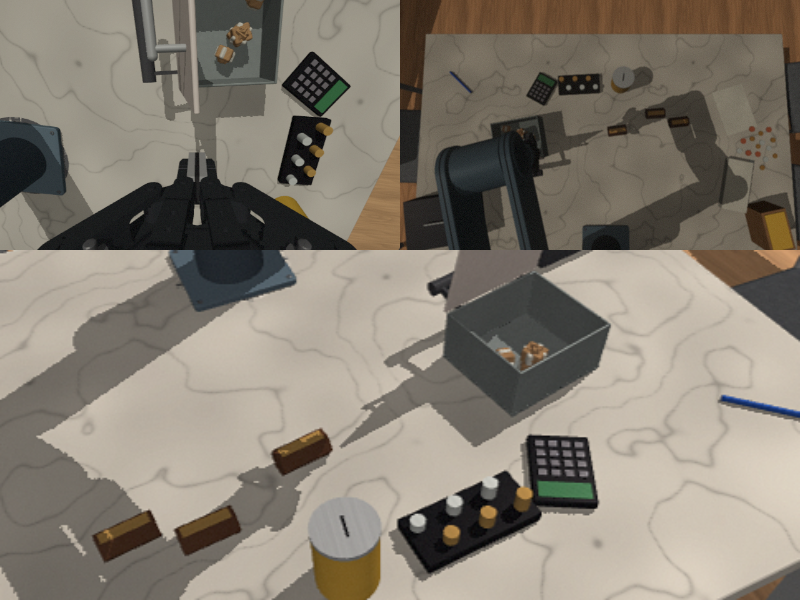

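All three signs show brass on top and the lid is open. One nearer look into the bin to count the wads.

```bash
python3 -m inch '[[1,0,30,0,0],[1,30,60,0,0],[1,60,70,0,0],[1,60,70,0,0],[1,60,70,0,0],[1,60,70,0,0],[1,60,70,0,0],[1,60,70,0,0]]'
python3 - <<'E'
from h import *
save('wrist','w8'); a=cv2.imread('pics/w8.png')[0:300,140:540]
cv2.imwrite('pics/c8.png',cv2.resize(cv2.convertScaleAbs(a,alpha=1.3),(800,600),interpolation=2))
E
```

```text
time_s: 66.15
tool_pos: [502.8, 297.6, 321.9]
tool_rot: [180.0, -0.0, 97.4]
ft_force: [0.5, -0.6, 0.5]
width: -0.1
gripper_force: 0.0
```

View pics/c8.png

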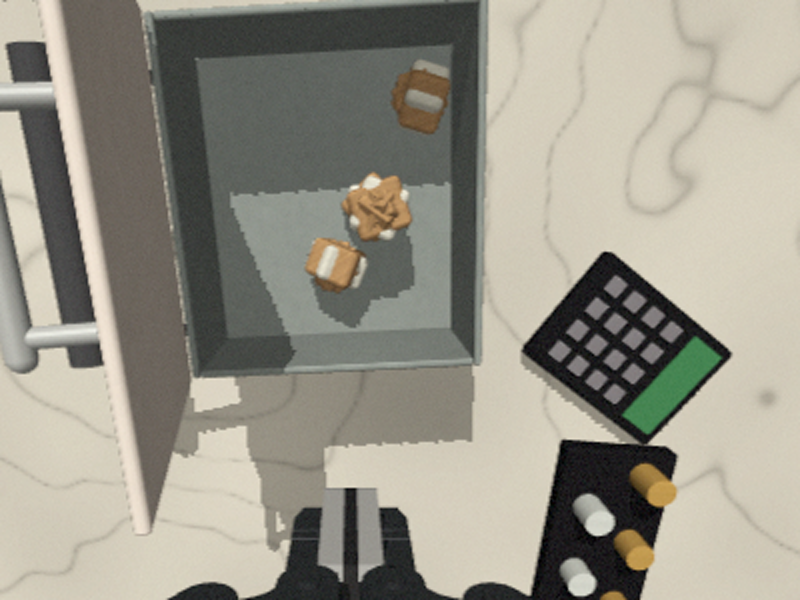

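The bin holds the wads: one at (420,97), one at (335,265), and a larger-looking one at (377,207) with a long shadow. That last one sits on the fourth wad, which I dropped at the same spot. There are none left on the table, so I'm handing in.

```bash
python3 -c "
from workcell import bot
print(bot.job_done())"
```

```text
the job is handed in; nothing more can be done
None
```

I handed the job in at about 66 s: the lid rests open, all three signs lie brass side up, and the four wads are off the table and in the bin, though I could see only three there and take the fourth to be under another; no verdict came back.

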